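# Screw the filler cap back onto the de-airing pot

### The arm

A 6-joint arm with a two-finger parallel gripper is mounted at the origin on the work surface. World frame = base frame: x ahead of the robot, y to its left, z up, the work surface at z = 0. Lengths are in m, angles in rad, forces in N, time in s.
With the tool pointing down it reaches from about 0.3 to 0.775 m from the base axis. Payload 14.6 kg.
Tool frame: the origin (TCP) lies between the finger pads; the fingertips stand 14 mm ahead of it and the grasp point (between the pads) lies 5 mm behind it; z points along the fingers, y is the line along which they close (so a half turn about z gives the same grasp; the last joint's range is limited). The gripper opens to 94 mm and grips with 3 to 60 N. Pads are 16 mm wide; open, the fingers measure 119 mm over their backs; the gripper's body (75 mm by 177 mm) begins 78 mm behind the grasp point.
Start: joints at [-1.385, 0.3, 1.521, -0, 1.321, -0.067], TCP at [0.138, -0.533, 0.219] pointing down, gripper open.
Joint ranges: [-3.03, 3.03], [-0.79, 2.21], [0.23, 2.52], [-1.04, 4.18], [0, 3.07], [-2.55, 2.55]. Speed limits (rad/s): [2.22, 2.22, 2.57, 3.14, 3.14, 3.14].

### API

Orientations are given as [roll, pitch, yaw] about the fixed x, y, z axes, in that order (R = Rz(yaw) Ry(pitch) Rx(roll)).
In Python, from station import ctrl gives the robot as it stands. The module is installed in compiled form; this text tells all that it offers.
- The arm moves only by the tool move_arm, never from a script. Its argument "targets" is a list of rows, each a list of 7 numbers: the opening, from -1 (shut) to 1 (fully open), then the shift along the tool's x, y, z in units of 50 mm (1.0 is 50 mm), then the turn, a rotation vector about the tool's x, y, z in rad. A call has 1 to 12 rows; each row is the pose to reach, as a shift and turn from the pose commanded when the call began, along the tool's axes at that moment; what a row does not reach only later rows make up. A row lasts 1/10 s, in which the tool goes at most 50 mm and 8.59 degrees, less where a joint would pass 70% of its speed; a pose out of reach is approached as far as the arm can. A call with a gripper value outside its range is refused whole. The fingers move at their own pace and stop on an object; "grip_force" is the grip in N (left out, the last holds). Time passes only in rows, so rows that repeat a pose let the fingers close. It gives the time, the measured TCP pose, the force, the opening and the grip force at its end, in the units of the state.
- ctrl.get_obs(): the state, without advancing time (a new reading comes with each control period).
- ctrl.camera(name): name is "scene" or "top"; returns (picture, depth): 420x560x3 uint8, red, green, blue; 420x560 float32, m along the optical axis (not along the pixel's ray), 0 where there is no reading.
- ctrl.camera_params(name): a dict with "intrinsics" (3x3 intrinsics, pixels), "rvec" (rotation vector, rad) and "tvec" (3), from world to camera coordinates, as OpenCV has them. Camera axes: x right, y down, z forward; pixel columns grow to the right and rows downward; lengths in m; the calibration is good to about 2 mm. A picture is of the moment at which its call begins. camera_params takes no time and is no camera call.
- ctrl.hand_in(): hands the job in; it is judged then, once.
Trained networks look in the newest picture that a camera, given by its name, has taken for a name from the list of things; names that differ only in an ending like _2 or _b are one class to them, and where a whole thing is asked for, a point or a joint stands for the part that bears it (a point fixed in the world has none). Each returns a list of dicts, best first, with "score" (0 to 1); they miss things now and then, are a little off and sometimes report something else, mostly with a low value. They report only what shows in the picture. A call takes as long as a camera call. They do not tell look-alikes from the thing itself.
- ctrl.cut_out(camera, target): "region" (420x560 bool, what is visible of it) and "point" ([column, row] in pixels, amid what is visible of it).
- ctrl.tip_of(camera, target): "point" ([column, row] in pixels: a listed point, or the origin of a listed thing).
The state is a dict: "time_s": time; "qpos": joint angles; "joint_vel": joint speeds; "tau": joint torques, N m; "ee_pos": TCP position; "eef_rot": TCP orientation; "force": force on the tool from outside, world axes, zero at the start; "moment": the same for the moment, N m; "grip_width": finger opening in m; "grip_force": force on a finger pad.
Only numpy, scipy, OpenCV 4.12 (cv2) and the standard library are available. Lean on these libraries where they do the work, as an engineer would, in place of code of your own. Each camera call takes 0.05 s, during which the arm holds its last target. There are 200 camera calls.

### The job

Take the orange-handled filler cap out of the parts tray, set it into the neck on top of the red-lidded pot and screw it in clockwise until it is fully home, then let go. Start it gently: its first threads are worn and can cross, so if it binds early while it still stands high, stop at once, turn it back until it drops into the thread, and start again; never force it, and at the end of the thread stop as soon as it comes up firm. Leave the other things as they lie.

Things in the scene. Friction and masses are not known exactly. Their poses are not given: they have to be found in the camera images.
- cap_grip (a point): Filler cap standing upright in the tray: black disc 70 mm across, 6 mm thick, on it an upright orange bar handle (56 mm long, 14 thick, 33 high), below it a brass plug. The point lies on the axis inside the handle, 57.5 mm above the plug's foot, 22 mm above the disc's upper face, 11 mm below the handle's top. x runs along the handle, z up; half a turn about z looks the same.
- cap: The same cap, 0.3 to 0.44 kg; origin at the plug's foot on the axis. The plug is 34 mm across and 29.5 mm long, its foot chamfered (3 mm wide, 4 mm high). Four thread lugs 6 mm wide and 4.5 mm high reach out to 25.5 mm from the axis, evenly spaced, at 45 degrees to the handle; their undersides are 12 mm above the foot.
- neck_top (a point): Centre of the mouth of the pot's aluminium filler neck, level with its flat top face; z up. The neck is 74 mm across and stands 39 mm above the red lid; the mouth takes the 34 mm plug with 1.4 mm clearance all round. Its four thread starts are 90 degrees apart, each open to the lugs over about 15 degrees; their direction is unmarked, differs each time and is unrelated to this point's axes.
- neck_start (a point): Point on the neck's axis 12 mm below its top face. Away from the starts the lugs rest on the top face: cap_grip 45.5 mm above neck_top. Over a start the cap, if free to slide down, drops by its own weight until cap_grip is about 33.5 mm above neck_top; anticlockwise it then meets a firm wall within 15 degrees.
- neck_worn (a point): Point on the neck's axis 2 mm below its top face. Between each two starts the top face is worn into a dip 2 mm deep with a step at its clockwise end: a cap turned clockwise there binds at once (crossed) with cap_grip still about 43 mm above neck_top; turned anticlockwise it rides out up a gentle slope and on to the next start.
- neck_end (a point): Point on the neck's axis 17 mm below its top face. From the start, about 55 degrees clockwise (seen from above) takes the cap 5 mm farther down to the firm end of the thread: fully home, cap_grip 28.5 mm above neck_top. Turning freely takes under 0.1 N m. Twisting it against a stop harder than about 0.3 N m, or more than 60 N of contact force between cap and neck in all, spoils the thread.
- pot: The fixed de-airing pot: steel drum 170 mm across with a red lid 190 mm across (top face 99 mm up), clamps at its rim, and the filler neck in the middle. Origin: centre of its underside, z up. A brass elbow 30 mm high stands on the lid 65 mm from the middle along +y, a low gauge 12 mm high at -x, -y.
- tray: Fixed shallow aluminium parts tray 190 x 240 mm, rim 20 mm high, floor 3 mm thick; origin: centre of its underside.
- seal_ring: Bystander: black rubber sealing ring lying in the tray, 48 mm across, 6 mm high; origin: centre of its underside.
- fitting: Bystander: brass fitting standing in the tray, 24 mm across, 34 mm high; origin: centre of its underside.
- cup: Bystander: blue mug, 90 mm across, 100 mm high; origin: centre of its underside.
- tin: Bystander: open aluminium sample tin, 72 mm across, 45 mm high; origin: centre of its underside.
- mallet: Bystander: wooden-handled hammer lying on the bench at the left; origin under its middle.
- brush: Bystander: flat brush lying on the bench at the right; origin under its middle.
There are look-alikes about, which are no part of the job. There is more than one size of the cap; the job needs the smallest.

How it is judged:
On the way, in this order (a step that is already met when the one before it is completed fails the run):
1. the cap stands in the neck (horizontal distance between cap_grip and neck_top below 0.005 m and z of cap_grip in the frame of neck_top below 0.048 m), for 0.2 s.
2. the cap is screwed home (horizontal distance between cap_grip and neck_top below 0.004 m and z of cap_grip in the frame of neck_top below 0.0303 m), for 0.2 s.
At the end, for the whole second after the job is handed in: The cap is upright (within 0.08 rad), centred on the neck within 4 mm, screwed in to within 1.8 mm of fully home (cap_grip less than 30.3 mm above neck_top), at rest and released (all of step 2 and angle between cap's own z axis and vertical below 0.08 rad and linear speed of cap below 0.02 m/s); the robot touches nothing.
It fails at once if the cap is pressed or twisted against the neck with more than 60 N (contact force between cap and pot above 60 N).
It fails at once if a bystander is moved by more than 30 mm (distance of any of seal_ring, fitting, cup, tin, mallet, brush from where it was at the start of the episode above 0.03 m).
It also fails if it takes over 72 s, if anything falls off the work surface, if the arm or the gripper's body presses on something with over 40 N, if the wrist force passes 120 N, or if a joint passes its speed limit or range.

## Working session

There is one attempt and no reset: what is moved stays moved. The work goes in short steps, Python scripts to look and compute and a tool call to move; the robot and the scene stay as the last step left them, time stands still between calls to the robot, and variables do not carry over. Pictures are saved under pics/ and viewed, at most 10 in all, crops included, and the job is handed in when it is done.

Besides the shell and the picture viewer there is one more tool, called as name([rows], argument=value, ...), one row to a line, values as JSON. move_arm: Moves the arm, as the interface text tells. Its arguments: {"type":"object","properties":{"targets":{"type":"array"},"grip_force":{"type":"number"}},"required":["targets"]}

```bash
mkdir -p pics; cat > h.py <<'E'
import numpy as np, cv2
from station import ctrl
def par(c):
    p=ctrl.camera_params(c); R,_=cv2.Rodrigues(np.array(p["rvec"],float)); return np.array(p["intrinsics"]),R,np.array(p["tvec"],float).ravel()
def at_depth(c,uv,d):
    K,R,t=par(c); return R.T@(np.linalg.inv(K)@[uv[0],uv[1],1.]*d-t)
def at_z(c,uv,z):
    K,R,t=par(c); r=R.T@np.linalg.inv(K)@[uv[0],uv[1],1.]; o=-R.T@t; return o+r*(z-o[2])/r[2]
def cloud(c,depth):
    K,R,t=par(c); v,u=np.indices(depth.shape); P=np.stack([(u-K[0,2])/K[0,0]*depth,(v-K[1,2])/K[1,1]*depth,depth],-1)
    return (P-t)@R
E
python3 - <<'E'
from h import *
for c in ("scene","top"):
    im,d=ctrl.camera(c); cv2.imwrite(f"pics/{c}0.png",im[...,::-1]); np.save(f"{c}0.npy",d); np.save(f"{c}0i.npy",im)
    K,R,t=par(c); print(c,K[0,0],-R.T@t)
    for n in ("cap_grip","cap","neck_top","tray","seal_ring","fitting"):
        for r in ctrl.tip_of(c,n)[:4]: print(n,np.round(r["point"],1),round(r["score"],2))
o=ctrl.get_obs(); print(o)
E
```

```text
scene 429.3499918293613 [ 1.40541819 -0.05173794  0.88848519]
cap_grip [344.6 166.1] 0.97
cap_grip [296.5 170.5] 0.8
cap_grip [342.9 203.5] 0.77
cap [340.2 188.4] 0.73
cap [339.4 220.9] 0.56
cap [292.9 191.7] 0.56
cap [220.5 183.1] 0.51
neck_top [222.5 179.9] 0.69
tray [349.9 231.1] 0.78
seal_ring [377.4 250.4] 0.4
top 403.1414421221101 [ 0.4165759  -0.00240097  1.33984758]
cap_grip [256.1 284.5] 0.78
cap_grip [208.9 284.2] 0.65
cap_grip [213.4 230.3] 0.57
cap [212.3 282.7] 0.79
cap [253.9 280.9] 0.62
cap [218.  236.2] 0.59
neck_top [331.3 243.1] 0.84
tray [215.9 219.4] 0.81
seal_ring [195.2 200. ] 0.41
fitting [240.5 205.9] 0.38
{'time_s': 0.7, 'qpos': array([-1.38463364e+00,  2.99881766e-01,  1.52104170e+00,  1.57120378e-05,
        1.32070149e+00, -6.66286320e-02]), 'joint_vel': array([ 0.0029022 , -0.0013082 , -0.00048927, -0.00101288, -0.00027347,
        0.00092947]), 'tau': array([ 4.63143151e-04, -5.31571949e+01, -3.52880073e+01,  7.08871102e-02,
        2.13214487e-02, -2.98876273e-05]), 'ee_pos': array([ 0.1375399 , -0.53249732,  0.21943793]), 'eef_rot': array([-3.14156143e+00, -1.73402966e-05,  2.52787434e-01]), 'force': array([ 0.00377434,  1.35183794, -0.34063656]), 'moment': array([-0.01338076, -0.04795809, -0.023536  ]), 'grip_force': 0.0, 'grip_width': 0.09389680325392895}
```

View pics/scene0.png

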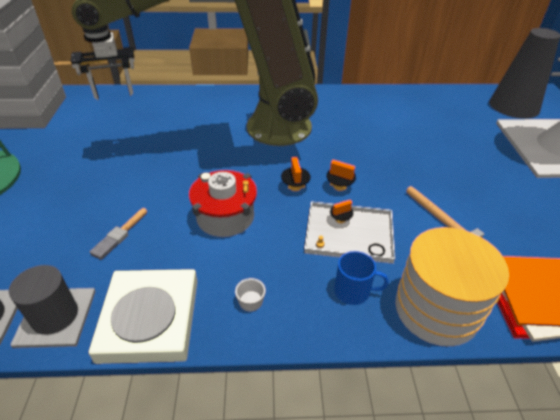

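View pics/top0.png

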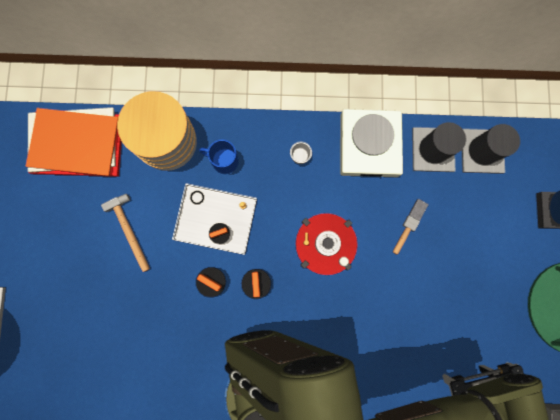

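```bash
python3 - <<'E'
from h import *
im=np.load("top0i.npy"); d=np.load("top0.npy")
c=np.concatenate([cv2.resize(im[180:320,160:300,::-1],(560,560),interpolation=cv2.INTER_CUBIC)],1)
cv2.imwrite("pics/crop.png",c)
P=cloud("top",d)
hsv=cv2.cvtColor(im,cv2.COLOR_RGB2HSV)
for n,uv in dict(A=(256,284),B=(209,284),C=(213,230)).items():
    u,v=uv; w=28
    Q=P[v-w:v+w,u-w:u+w].reshape(-1,3); H=hsv[v-w:v+w,u-w:u+w].reshape(-1,3)
    m=(H[:,0]<22)&(H[:,1]>140)&(H[:,2]>90)&(Q[:,2]>.03)
    q=Q[m]; zt=np.percentile(q[:,2],90); q=q[q[:,2]>zt-.006]
    r=cv2.minAreaRect((q[:,:2]*1000).astype(np.float32))
    print(n,m.sum(),"top z",zt,"rect",r)
    k=(H[:,2]<70)&(Q[:,2]>.015)&(Q[:,2]<zt-.015)
    q=Q[k]; print("  disc",k.sum(),np.median(q[:,2]), cv2.minEnclosingCircle((q[:,:2]*1000).astype(np.float32)))
# neck
u,v=331,243; Q=P[v-35:v+35,u-35:u+35].reshape(-1,3)
print(np.percentile(Q[:,2],[5,25,50,75,95]))
q=Q[(Q[:,2]>.128)&(Q[:,2]<.146)]; print("neck",len(q),np.median(q[:,2]),cv2.minEnclosingCircle((q[:,:2]*1000).astype(np.float32)))
print(at_z("top",(331.3,243.1),.138), at_z("scene",(222.5,179.9),.138))
E
```

```text
A 183 top z 0.09691441684847739 rect ((371.638671875, 34.797943115234375), (42.692955017089844, 108.58064270019531), 71.84644317626953)
  disc 483 0.049473227327258416 ((355.22955322265625, 40.17840576171875), 46.67412567138672)
B 188 top z 0.0967196883097843 rect ((356.6965026855469, 183.2120819091797), (74.62613677978516, 18.04535675048828), 60.91605758666992)
  disc 488 0.05001994310970831 ((356.9317321777344, 183.88633728027344), 47.06813430786133)
C 102 top z 0.07529688151563513 rect ((511.1388244628906, 164.70040893554688), (13.853089332580566, 54.095584869384766), 21.600893020629883)
  disc 197 0.04046446552849621 ((511.6559753417969, 164.17958068847656), 31.96006965637207)
[-0.00164144  0.00253033  0.09883269  0.10213243  0.13744175]
neck 369 0.13808030697273832 ((490.0442810058594, -156.64157104492188), 54.34458923339844)
[ 0.48358062 -0.18243159  0.138     ] [ 0.4841082  -0.17076013  0.138     ]
```

The tray cap at top pixel (220,233) / scene (343,210) is the smallest. Its handle measures 54 x 14 mm and its top is at z 0.075. The look-alikes at (211,282) and (257,283) have handles about 75 mm long. The neck is at (328,242). I'll check the crop and fit the centres.

View pics/crop.png

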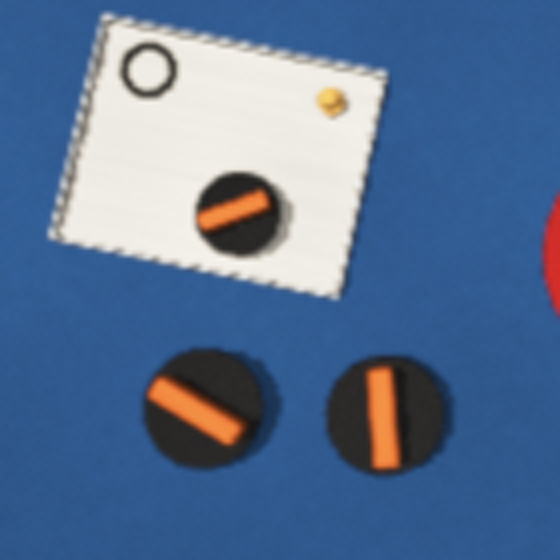

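```bash
python3 - <<'E'
from h import *
from scipy.optimize import least_squares
def fitc(q,r0=None):
    f=lambda p: np.hypot(q[:,0]-p[0],q[:,1]-p[1])-p[2]
    s=least_squares(f,[*q.mean(0),.03],loss="soft_l1",f_scale=.001); return s.x
for c in("top","scene"):
    im=np.load(c+"0i.npy"); d=np.load(c+"0.npy"); P=cloud(c,d)
    hsv=cv2.cvtColor(im,cv2.COLOR_RGB2HSV)
    # neck top: near-height, unsaturated pixels
    near=np.hypot(P[...,0]-.486,P[...,1]+.175)<.05
    m=(near&(P[...,2]>.132)&(P[...,2]<.145)).astype(np.uint8)
    q=P[m>0]; print(c,"n",len(q),"mean",q.mean(0),"range",q.min(0),q.max(0))
    cs,_=cv2.findContours(m,cv2.RETR_EXTERNAL,cv2.CHAIN_APPROX_NONE); b=max(cs,key=cv2.contourArea).reshape(-1,2)
    B=np.array([at_z(c,x,.138) for x in b]); print(" outer fit",fitc(B[:,:2]), "minEnc",cv2.minEnclosingCircle((B[:,:2]*1000).astype(np.float32)))
    # red lid centre at z .099
    red=((hsv[...,0]<6)|(hsv[...,0]>174))&(hsv[...,1]>150)&(np.hypot(P[...,0]-.486,P[...,1]+.175)<.13)
    cs,_=cv2.findContours(red.astype(np.uint8),cv2.RETR_EXTERNAL,cv2.CHAIN_APPROX_NONE); b=max(cs,key=cv2.contourArea).reshape(-1,2)
    B=np.array([at_z(c,x,.099) for x in b]); print(" lid fit",fitc(B[:,:2]))
    # cap handle top: orange
    o=((hsv[...,0]<22)&(hsv[...,1]>140)&(hsv[...,2]>90)&(np.hypot(P[...,0]-.511,P[...,1]-.165)<.05)&(P[...,2]>.03))
    q=P[o]; t=q[q[:,2]>.066]; print(" handle",len(t),t.mean(0),cv2.minAreaRect((t[:,:2]*1000).astype(np.float32)))
    for n,u in (("ft",(243,205)),):
        if c=="top": print(n,at_z(c,u,.037))
E
```

```text
top n 320 mean [ 0.48329302 -0.17331381  0.13852398] range [ 0.44782184 -0.20855749  0.13201683] [ 0.51961433 -0.13716538  0.14415436]
 outer fit [ 0.48352827 -0.17327606  0.03566686] minEnc ((483.149658203125, -173.1340789794922), 36.892784118652344)
 lid fit [ 0.48442736 -0.17184365  0.09152895]
 handle 82 [0.51091246 0.16418772 0.07250693] ((511.2579345703125, 164.3564910888672), (13.884846687316895, 54.8228645324707), 21.600893020629883)
ft [0.60556321 0.09208042 0.037     ]
scene n 301 mean [ 0.48911557 -0.17376125  0.13719126] range [ 0.45136064 -0.21058366  0.13220824] [ 0.52556995 -0.13884488  0.14169553]
 outer fit [ 0.48940476 -0.1736661   0.03650614] minEnc ((490.8492431640625, -174.46145629882812), 39.93894577026367)
 lid fit [ 0.49292251 -0.17248857  0.09033092]
 handle 76 [0.51733877 0.16195855 0.07044693] ((514.7655029296875, 163.61453247070312), (17.555423736572266, 54.55741882324219), 26.01226806640625)
```

Top crop: tray cap at crop (238,213) with the small disc, large look-alikes at (205,408) and (388,414), fitting at (331,101) and ring at (149,70). The choice is clear, so I'll move above it.

move_arm([
  [1,10.72,-11.62,0,0,0,-1.695],
  [1,10.72,-11.62,0,0,0,-1.695],
  [1,10.72,-11.62,0,0,0,-1.695],
  [1,10.72,-11.62,0,0,0,-1.695],
  [1,10.72,-11.62,0,0,0,-1.695],
  [1,10.72,-11.62,0,0,0,-1.695],
  [1,10.72,-11.62,0,0,0,-1.695],
  [1,10.72,-11.62,0,0,0,-1.695],
  [1,10.72,-11.62,0,0,0,-1.695],
  [1,10.72,-11.62,0,0,0,-1.695],
  [1,10.72,-11.62,0,0,0,-1.695],
  [1,10.72,-11.62,0,0,0,-1.695],
], grip_force=10)

```text
time_s: 1.9
ee_pos: [0.4218, -0.0016, 0.2198]
eef_rot: [3.141, 0.0, 1.954]
force: [0.3, -0.5, 0.8]
grip_width: 0.0937
grip_force: 0.0
```

```bash
cat >> h.py <<'E'
from scipy.spatial.transform import Rotation as Ro
def go(x,y,z,yawdeg):
    o=ctrl.get_obs(); R=Ro.from_euler("xyz",o["eef_rot"]); T=Ro.from_euler("xyz",[np.pi,0,np.radians(yawdeg)])
    print("t",round(o["time_s"],2),"pos",np.round(o["ee_pos"],4),"rot",np.round(np.degrees(o["eef_rot"]),2),"F",np.round(o["force"],1),"M",np.round(o["moment"],3),"w",round(o["grip_width"],4),o["grip_force"])
    print("shift",np.round(R.inv().apply(np.array([x,y,z])-o["ee_pos"])/.05,3),"turn",np.round((R.inv()*T).as_rotvec(),3))
E
python3 -c "
from h import *
go(.512,.1643,.14,111.6)"
```

```text
t 1.9 pos [ 0.4218 -0.0016  0.2198] rot [1.7995e+02 3.0000e-02 1.1194e+02] F [ 0.3 -0.5  0.8] M [-0.04  -0.094 -0.019] w 0.0937 0.0
shift [2.404 2.912 1.597] turn [0.001 0.    0.006]
```

move_arm([
  [1,2.4,2.91,0.6,0,0,0.004],
  [1,2.4,2.91,0.6,0,0,0.004],
  [1,2.4,2.91,0.6,0,0,0.004],
  [1,2.4,2.91,1.6,0,0,0.004],
  [1,2.4,2.91,1.6,0,0,0.004],
  [1,2.4,2.91,1.6,0,0,0.004],
  [1,2.4,2.91,1.6,0,0,0.004],
  [1,2.4,2.91,1.6,0,0,0.004],
])

```text
time_s: 2.7
ee_pos: [0.5127, 0.1607, 0.141]
eef_rot: [3.139, 0.0, 1.943]
force: [0.1, -0.8, 0.3]
grip_width: 0.094
grip_force: 0.0
```

```bash
python3 -c "
from h import *
go(.512,.1643,.0565,111.6)
im,d=ctrl.camera('scene'); cv2.imwrite('pics/s1.png',cv2.resize(im[120:280,240:440,::-1],(800,640))[:600])"
```

```text
t 2.7 pos [0.5127 0.1607 0.141 ] rot [1.7988e+02 2.0000e-02 1.1132e+02] F [ 0.1 -0.8  0.3] M [-0.019 -0.17  -0.032] w 0.094 0.0
shift [0.072 0.01  1.69 ] turn [ 0.002  0.    -0.005]
```

View pics/s1.png

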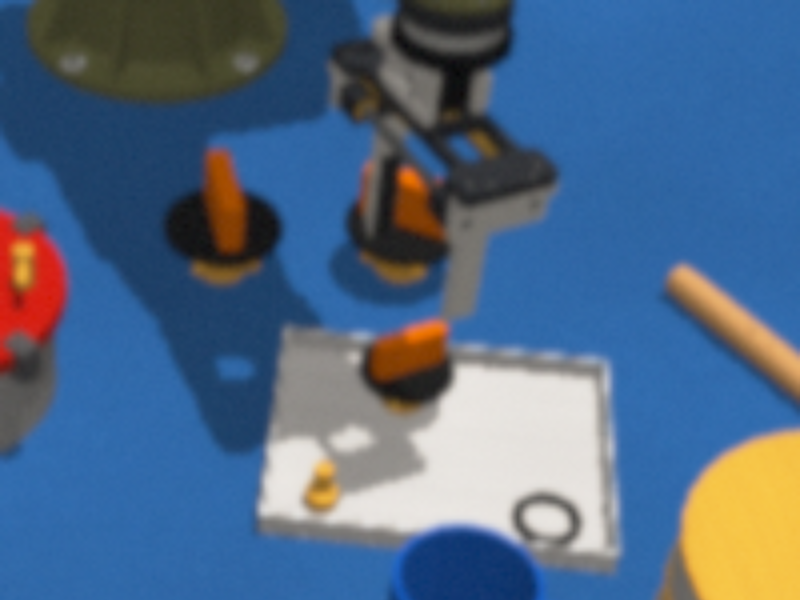

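The gripper straddles the small tray cap (handle at crop (412,350)) and nothing else is near. Descending.

move_arm([
  [0.3,0.07,0.01,0.6,0,0,-0.004],
  [0,0.07,0.01,1.2,0,0,-0.004],
  [0,0.07,0.01,1.6,0,0,-0.004],
  [0,0.07,0.01,1.68,0,0,-0.004],
  [0,0.07,0.01,1.68,0,0,-0.004],
])

```text
time_s: 3.25
ee_pos: [0.5118, 0.1645, 0.0563]
eef_rot: [3.141, 0.0, 1.947]
force: [-0.5, -0.4, 1.4]
grip_width: 0.0573
grip_force: 0.0
```

```bash
python3 -c "
from h import *
go(.512,.1643,.0565,111.6)"
```

```text
t 3.25 pos [0.5118 0.1645 0.0563] rot [179.96   0.   111.57] F [-0.5 -0.4  1.4] M [ 0.006 -0.14   0.051] w 0.0573 0.0
shift [-0.005  0.003 -0.005] turn [ 0.001  0.    -0.001]
```

move_arm([
  [-1,0,0,0,0,0,0],
  [-1,0,0,0,0,0,0],
  [-1,0,0,0,0,0,0],
  [-1,0,0,0,0,0,0],
  [-1,0,0,0,0,0,0],
  [-1,0,0,-0.1,0,0,0],
  [-1,0,0,-0.4,0,0,0],
  [-1,0,0,-1,0,0,0],
  [-1,0,0,-1.5,0,0,0],
], grip_force=25)

```text
time_s: 4.15
ee_pos: [0.5112, 0.1647, 0.1314]
eef_rot: [-3.141, -0.0, 1.948]
force: [0.6, -0.6, -3.5]
grip_width: 0.0138
grip_force: 25.0
```

```bash
python3 -c "
from h import *
go(.512,.1643,.26,111.6)"
```

```text
t 4.15 pos [0.5112 0.1647 0.1314] rot [-1.7995e+02 -1.0000e-02  1.1160e+02] F [ 0.6 -0.6 -3.5] M [-0.041 -0.139  0.018] w 0.0138 24.99493718147278
shift [-0.014  0.01  -2.571] turn [-0.001 -0.     0.   ]
```

move_arm([
  [-1,0,0,-1,0,0,0],
  [-1,0,0,-2,0,0,0],
  [-1,-0.8,-0.4,-2.3,0,0,0.1],
  [-1,-1.6,-0.8,-2.3,0,0,0.2],
  [-1,-2.5,-1.2,-2.3,0,0,0.3],
  [-1,-3.4,-1.6,-2.3,0,0,0.4],
  [-1,-4.2,-2,-2.3,0,0,0.5],
  [-1,-5,-2.4,-2.3,0,0,0.6],
  [-1,-5.6,-2.7,-2.3,0,0,0.64],
  [-1,-6.1,-3,-2.3,0,0,0.64],
  [-1,-6.1,-3,-2.3,0,0,0.64],
  [-1,-6.1,-3,-2.3,0,0,0.64],
])

```text
time_s: 5.35
ee_pos: [0.484, -0.1742, 0.2452]
eef_rot: [-3.141, -0.0, 1.307]
force: [0.7, -1.8, -3.8]
grip_width: 0.0139
grip_force: 25.0
```

```bash
python3 - <<'E'
from h import *
go(.484,-.1735,.205,75)
im,d=ctrl.camera('scene'); cv2.imwrite('pics/s2.png',cv2.resize(im[60:260,120:340,::-1],(660,600)))
np.save("s2i.npy",im); np.save("s2d.npy",d)
o=ctrl.get_obs(); K,R,t=par("scene")
p=o["ee_pos"]+[0,0,.005]; print("proj graspt", cv2.projectPoints(p.reshape(1,3),cv2.Rodrigues(R)[0],t,K,None)[0].ravel())
for n in ("cap_grip","cap","neck_top"):
    for r in ctrl.tip_of("scene",n)[:3]: print(n,np.round(r["point"],1),round(r["score"],2))
E
```

```text
t 5.35 pos [ 0.484  -0.1742  0.2452] rot [-1.7995e+02 -2.0000e-02  7.4870e+01] F [ 0.7 -1.8 -3.8] M [-0.003 -0.093  0.034] w 0.0139 24.99924659729004
shift [ 0.013 -0.002  0.805] turn [-0.001 -0.    -0.002]
proj graspt [217.86142728 145.9978631 ]
cap_grip [295.8 170.9] 0.75
cap_grip [341.5 169.4] 0.7
cap_grip [218.7 181.1] 0.41
cap [292.7 185.9] 0.77
cap [220.3 165.8] 0.76
cap [341.8 187.3] 0.72
neck_top [221.7 175.7] 0.9
```

View pics/s2.png

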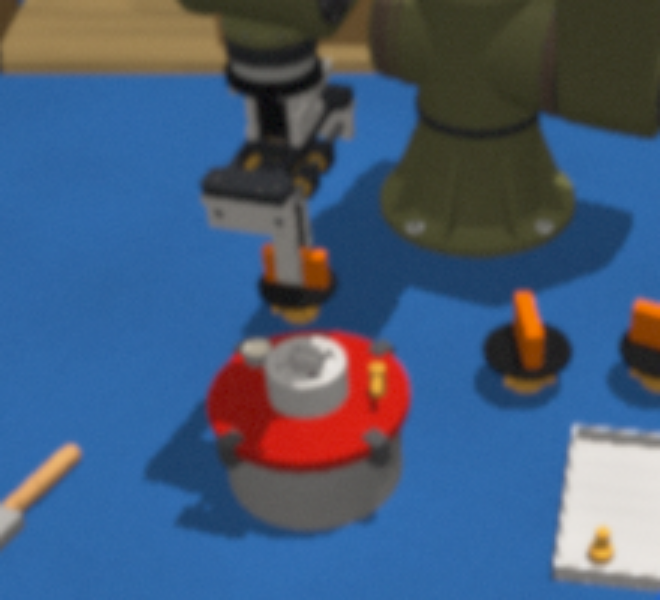

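```bash
python3 - <<'E'
from h import *
im=np.load("s2i.npy"); d=np.load("s2d.npy"); K,R,t=par("scene"); rv=cv2.Rodrigues(R)[0]
pj=lambda p: cv2.projectPoints(np.array(p,float).reshape(-1,3),rv,t,K,None)[0].reshape(-1,2)
a=np.linspace(0,2*np.pi,90)
circ=lambda x,y,z,r: np.c_[x+r*np.cos(a),y+r*np.sin(a),0*a+z]
big=cv2.resize(im[130:200,190:255,::-1],None,fx=9,fy=9,interpolation=cv2.INTER_CUBIC)
def dr(p,c):
    q=((pj(p)-[190,130]+.5)*9).astype(np.int32); cv2.polylines(big,[q],True,c,1)
x,y,z=.484,-.1742,.2452+.005
dr(circ(x,y,z-.022,.035),(0,255,0)); dr(circ(x,y,z-.0575,.014),(0,255,0)); dr(circ(x,y,z-.028,.035),(0,200,0))
dr(circ(.4835,-.1733,.138,.037),(255,0,255)); dr(circ(.4835,-.1733,.138,.0184),(255,0,255)); dr(circ(.4835,-.1733,.099,.095),(255,255,0))
cv2.imwrite("pics/ov.png",big[:600]); print(big.shape)
E
```

```text
(630, 585, 3)
```

View pics/ov.png

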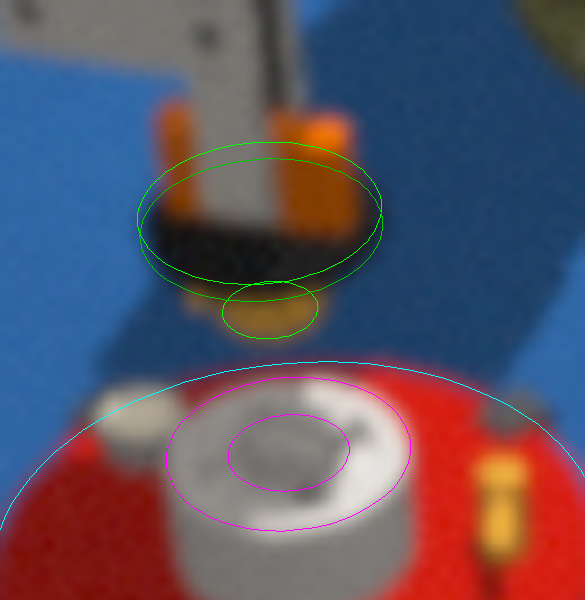

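The overlay shows neck (zoom 288,455) and plug foot (zoom 268,312) agreeing with the model to about 2 mm. I'll get a quick sub-pixel check of the disc's left and right edges against the neck's.

```bash
python3 - <<'E'
from h import *
im=np.load("s2i.npy").astype(int)
for r in (155,156,157,158,160,161,162,163): print(r,[int(x) for x in im[r,200:238,2]])
for r in (186,188,190): print(r,[int(x) for x in im[r,204:242,1]])
K,R,t=par("scene"); rv=cv2.Rodrigues(R)[0]
a=np.linspace(0,2*np.pi,90)
def lr(x,y,z,r):
    q=cv2.projectPoints(np.c_[x+r*np.cos(a),y+r*np.sin(a),0*a+z],rv,t,K,None)[0].reshape(-1,2); print(q.min(0),q.max(0))
lr(.484,-.1742,.2282,.035);lr(.484,-.1742,.2222,.035);lr(.484,-.1742,.1967,.017);lr(.484,-.1742,.1927,.014);lr(.4835,-.1733,.138,.037);lr(.4835,-.1733,.12,.037)
E
```

```text
155 [167, 167, 167, 165, 158, 127, 78, 40, 22, 23, 18, 20, 27, 30, 39, 42, 46, 49, 53, 49, 49, 34, 26, 11, 15, 14, 6, 16, 22, 29, 33, 48, 74, 92, 102, 105, 104, 104]
156 [167, 169, 168, 167, 158, 136, 87, 46, 20, 19, 18, 23, 19, 22, 21, 21, 26, 28, 31, 29, 29, 26, 25, 25, 24, 27, 24, 30, 24, 29, 35, 55, 80, 96, 101, 104, 104, 105]
157 [166, 168, 169, 169, 165, 144, 99, 50, 22, 24, 23, 23, 23, 24, 20, 24, 17, 23, 24, 21, 27, 28, 28, 32, 32, 28, 30, 32, 31, 35, 46, 68, 92, 102, 104, 105, 104, 105]
158 [167, 167, 168, 167, 165, 149, 111, 67, 32, 28, 21, 25, 20, 19, 20, 25, 23, 22, 21, 25, 20, 31, 32, 32, 33, 33, 33, 32, 34, 41, 63, 80, 94, 102, 105, 103, 106, 103]
160 [165, 165, 165, 165, 165, 159, 141, 106, 70, 46, 32, 21, 24, 23, 22, 20, 22, 21, 19, 26, 33, 34, 30, 29, 33, 29, 35, 49, 64, 79, 93, 100, 102, 102, 103, 103, 103, 104]
161 [164, 166, 167, 164, 164, 158, 138, 111, 86, 66, 47, 27, 23, 24, 25, 24, 21, 18, 20, 29, 25, 26, 26, 26, 31, 34, 49, 72, 85, 97, 99, 102, 103, 101, 104, 104, 103, 104]
162 [163, 166, 166, 163, 163, 150, 128, 107, 95, 81, 66, 46, 33, 27, 26, 23, 26, 23, 2
[... 445 characters left out ...]

188 [19, 18, 21, 28, 57, 89, 104, 113, 116, 122, 127, 130, 138, 154, 173, 184, 190, 192, 192, 193, 189, 184, 177, 167, 158, 144, 133, 126, 124, 123, 116, 102, 72, 45, 31, 27, 32, 32]
190 [23, 17, 21, 23, 44, 76, 98, 110, 111, 113, 114, 116, 118, 124, 127, 132, 136, 134, 130, 130, 127, 125, 124, 127, 122, 125, 123, 124, 122, 121, 117, 99, 73, 44, 37, 28, 30, 30]
[204.78921889 145.28717409] [231.87755577 161.10165567]
[205.04039343 147.15212393] [232.02880792 162.994614  ]
[212.95014376 158.89890388] [225.85377768 166.64435075]
[214.23362217 160.77325216] [224.83411979 167.15802486]
[207.99019676 171.43273846] [235.10600586 188.50094957]
[208.6663716  176.43623731] [235.49995353 193.55691525]
```

Relative offset agrees to within about 1 mm. I'll descend gently with a light grip, so the cap slips instead of being forced.

move_arm([
  [-1,0.01,0,0.4,0,0,0],
  [-1,0.01,0,0.8,0,0,0],
  [-1,0.01,0,0.95,0,0,0],
  [-1,0.01,0,1,0,0,0],
  [-1,0.01,0,1.06,0,0,0],
  [-1,0.01,0,1.1,0,0,0],
  [-1,0.01,0,1.1,0,0,0],
], grip_force=12)

```text
time_s: 6.25
ee_pos: [0.4845, -0.1735, 0.1907]
eef_rot: [3.141, 0.0, 1.308]
force: [0.8, -0.2, -4.2]
grip_width: 0.0139
grip_force: 12.0
```

```bash
python3 -c "
from h import *
go(.484,-.1738,.18,75)"
```

```text
t 6.25 pos [ 0.4845 -0.1735  0.1907] rot [179.98   0.    74.93] F [ 0.8 -0.2 -4.2] M [-0.067 -0.083 -0.08 ] w 0.0139 11.999678313732147
shift [-0.008 -0.008  0.215] turn [ 0.     0.    -0.001]
```

move_arm([
  [-1,0,0,0.04,0,0,0],
  [-1,0,0,0.08,0,0,0],
  [-1,0,0,0.12,0,0,0],
  [-1,0,0,0.12,0,0,0],
])

```text
time_s: 6.65
ee_pos: [0.4842, -0.1737, 0.1842]
eef_rot: [-3.141, 0.0, 1.308]
force: [-2.4, -3.0, -5.2]
grip_width: 0.0141
grip_force: 12.0
```

The plug has entered, with the foot about 5 mm in and only small side forces. Continuing to the rest height.

move_arm([
  [-1,0,0,0.03,0,0,0],
  [-1,0,0,0.06,0,0,0],
  [-1,0,0,0.08,0,0,0],
  [-1,0,0,0.08,0,0,0],
])

```text
time_s: 7.05
ee_pos: [0.4843, -0.1735, 0.1802]
eef_rot: [-3.141, -0.0, 1.308]
force: [-2.9, -1.9, -4.6]
grip_width: 0.014
grip_force: 12.0
```

move_arm([
  [-1,0,0,0.02,0,0,0],
  [-1,0,0,0.02,0,0,0],
])

```text
time_s: 7.25
ee_pos: [0.4844, -0.1734, 0.1796]
eef_rot: [3.142, -0.0, 1.308]
force: [-3.0, -0.9, 1.0]
grip_width: 0.014
grip_force: 12.0
```

Contact on the lugs' rest, about 5 N. Turning anticlockwise in small steps to seek a start.

move_arm([
  [-1,0,0,0,0,0,-0.06],
  [-1,0,0,0,0,0,-0.12],
  [-1,0,0,0,0,0,-0.12],
])

```text
time_s: 7.55
ee_pos: [0.4846, -0.1735, 0.1798]
eef_rot: [3.141, 0.0, 1.429]
force: [-2.7, -1.0, 1.9]
grip_width: 0.0139
grip_force: 12.0
```

```bash
python3 -c "
from h import *
go(.484,-.1738,.1790,75)"
```

```text
t 7.55 pos [ 0.4846 -0.1735  0.1798] rot [179.96   0.    81.86] F [-2.7 -1.   1.9] M [-0.275  0.684  0.022] w 0.0139 12.001756578683853
shift [-0.008 -0.011  0.016] turn [ 0.001 -0.     0.12 ]
```

move_arm([
  [-1,0,0,0,0,0,-0.06],
  [-1,0,0,0,0,0,-0.12],
  [-1,0,0,0,0,0,-0.12],
])

```text
time_s: 7.85
ee_pos: [0.4846, -0.1737, 0.1798]
eef_rot: [3.141, 0.0, 1.547]
force: [-4.3, -2.8, 2.8]
grip_width: 0.0138
grip_force: 12.0
```

move_arm([
  [-1,0,0,0,0,0,-0.06],
  [-1,0,0,0,0,0,-0.12],
  [-1,0,0,0,0,0,-0.12],
])

```text
time_s: 8.15
ee_pos: [0.4846, -0.1737, 0.1798]
eef_rot: [3.141, 0.001, 1.666]
force: [-2.7, -4.2, 4.4]
grip_width: 0.014
grip_force: 12.0
```

move_arm([
  [-1,0,0,0,0,0,-0.06],
  [-1,0,0,0,0,0,-0.12],
  [-1,0,0,0,0,0,-0.12],
])

```text
time_s: 8.45
ee_pos: [0.4846, -0.1736, 0.1798]
eef_rot: [3.141, 0.0, 1.785]
force: [-2.9, -1.6, 4.2]
grip_width: 0.0137
grip_force: 12.0
```

```bash
python3 -c "
from h import *
go(.484,-.1738,.1790,75)"
```

```text
t 8.45 pos [ 0.4846 -0.1736  0.1798] rot [1.7996e+02 2.0000e-02 1.0230e+02] F [-2.9 -1.6  4.2] M [-0.46   0.654  0.037] w 0.0137 12.001900970935822
shift [-0.002 -0.013  0.015] turn [0.001 0.    0.476]
```

move_arm([
  [-1,0,0,0,0,0,-0.06],
  [-1,0,0,0,0,0,-0.12],
  [-1,0,0,0,0,0,-0.12],
])

```text
time_s: 8.75
ee_pos: [0.4845, -0.1734, 0.1795]
eef_rot: [3.141, 0.0, 1.905]
force: [-2.0, -1.0, 2.6]
grip_width: 0.0143
grip_force: 12.0
```

move_arm([
  [-1,0,0,0,0,0,-0.06],
  [-1,0,0,0,0,0,-0.12],
  [-1,0,0,0,0,0,-0.12],
])

```text
time_s: 9.05
ee_pos: [0.4843, -0.1732, 0.1789]
eef_rot: [-3.141, -0.001, 2.025]
force: [-1.0, -0.1, -4.1]
grip_width: 0.0139
grip_force: 12.0
```

Fz is back to the cap's weight, so it has dropped into a start or a dip. Feeling downward.

move_arm([
  [-1,0,0,0.02,0,0,0],
  [-1,0,0,0.04,0,0,0],
  [-1,0,0,0.04,0,0,0],
])

```text
time_s: 9.35
ee_pos: [0.4845, -0.1733, 0.1782]
eef_rot: [3.141, 0.0, 2.025]
force: [-5.4, 2.3, 7.9]
grip_width: 0.0138
grip_force: 12.0
```

move_arm([
  [-1,0,0,-0.01,0,0,-0.03],
  [-1,0,0,-0.01,0,0,-0.06],
  [-1,0,0,-0.01,0,0,-0.06],
])

```text
time_s: 9.65
ee_pos: [0.4845, -0.1737, 0.1784]
eef_rot: [3.141, 0.001, 2.088]
force: [-4.6, -0.0, 6.6]
grip_width: 0.0139
grip_force: 12.0
```

```bash
python3 -c "
from h import *
go(.484,-.1738,.1790,75)"
```

```text
t 9.65 pos [ 0.4845 -0.1737  0.1784] rot [1.7999e+02 4.0000e-02 1.1963e+02] F [-4.6 -0.   6.6] M [-0.363  0.913 -0.163] w 0.0139 12.032770961523056
shift [ 0.003 -0.01  -0.011] turn [0.    0.001 0.779]
```

Side force suggests slight wedging. I'll loosen the fingers so the cap can centre itself and drop by its own weight, then look.

move_arm([
  [-0.64,0,0,-0.02,0,0,0],
  [-0.64,0,0,-0.02,0,0,0],
  [-0.64,0,0,-0.02,0,0,0],
  [-0.64,0,0,-0.02,0,0,0],
])

```text
time_s: 10.05
ee_pos: [0.4845, -0.1735, 0.1788]
eef_rot: [3.141, -0.0, 2.088]
force: [0.0, 0.1, -0.3]
grip_width: 0.0168
grip_force: 0.0
```

```bash
cat >> h.py <<'E'
def hgt(tag):
    im,d=ctrl.camera("scene"); P=cloud("scene",d); hsv=cv2.cvtColor(im,cv2.COLOR_RGB2HSV)
    near=np.hypot(P[...,0]-.486,P[...,1]+.174)<.05
    o=near&(hsv[...,0]<22)&(hsv[...,1]>140)&(hsv[...,2]>60)&(P[...,2]>.14); v,u=np.nonzero(o)
    print(tag,"orange n",len(v),"rows",v.min(),v.max(),"cols",u.min(),u.max(),"z90",np.percentile(P[o][:,2],[5,50,95]).round(4)); return im
E
python3 -c "
from h import *
go(.484,-.1738,.1790,75)
im=hgt('a'); cv2.imwrite('pics/s3.png',cv2.resize(im[130:210,180:270,::-1],(630,560),interpolation=cv2.INTER_CUBIC))"
```

```text
t 10.05 pos [ 0.4845 -0.1735  0.1788] rot [ 1.7999e+02 -1.0000e-02  1.1962e+02] F [ 0.   0.1 -0.3] M [-0.016 -0.118  0.031] w 0.0168 0.0
shift [-0.001 -0.012 -0.003] turn [ 0.    -0.     0.779]
a orange n 149 rows 135 183 cols 210 233 z90 [0.161  0.1806 0.2909]
```

View pics/s3.png

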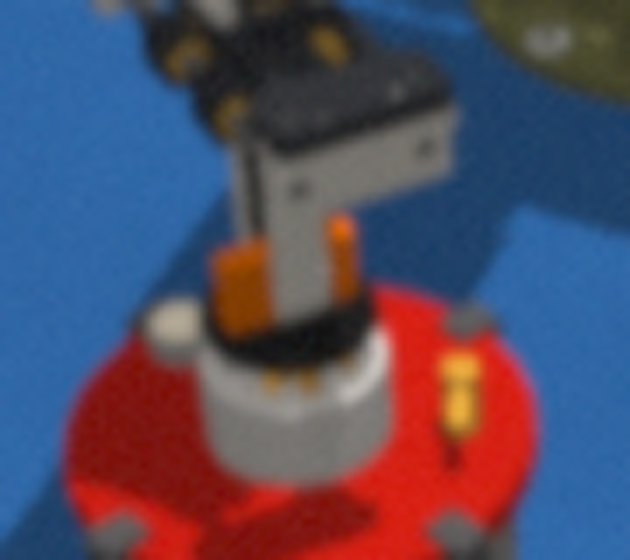

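The cap still stands high: its lugs show above the neck face at crop (290,378) and (350,360). It is probably in a dip. I'll keep turning anticlockwise with loose fingers.

move_arm([
  [-0.64,0,0,0,0,0,-0.07],
  [-0.64,0,0,0,0,0,-0.14],
  [-0.64,0,0,0,0,0,-0.21],
  [-0.64,0,0,0,0,0,-0.28],
  [-0.64,0,0,0,0,0,-0.28],
])

```text
time_s: 10.6
ee_pos: [0.4845, -0.1736, 0.1793]
eef_rot: [3.141, 0.001, 2.369]
force: [-1.5, 0.1, 3.7]
grip_width: 0.0169
grip_force: 3.5
```

```bash
python3 -c "
from h import *
go(.484,-.1738,.1790,75)
im=hgt('b')"
```

```text
t 10.6 pos [ 0.4845 -0.1736  0.1793] rot [1.7999e+02 3.0000e-02 1.3572e+02] F [-1.5  0.1  3.7] M [-0.031  0.112 -0.109] w 0.0169 3.4759829251561314
shift [ 0.005 -0.01   0.005] turn [0.   0.   1.06]
b orange n 165 rows 132 184 cols 205 233 z90 [0.16   0.1842 0.2932]
```

The cap is riding up the slope out of the dip, as expected. Continuing.

move_arm([
  [-0.64,0,0,0,0,0,-0.07],
  [-0.64,0,0,0,0,0,-0.14],
  [-0.64,0,0,0,0,0,-0.14],
])

```text
time_s: 10.95
ee_pos: [0.4847, -0.1738, 0.1797]
eef_rot: [-3.142, 0.002, 2.508]
force: [-1.8, -2.0, 7.6]
grip_width: 0.0174
grip_force: 6.0
```

```bash
python3 -c "
from h import *
go(.484,-.1738,.1790,75)
im=hgt('b')"
```

```text
t 10.95 pos [ 0.4847 -0.1738  0.1797] rot [-1.8000e+02  9.0000e-02  1.4368e+02] F [-1.8 -2.   7.6] M [-0.236  0.273 -0.125] w 0.0174 6.029934310354292
shift [ 0.012 -0.008  0.014] turn [1.000e-03 1.000e-03 1.199e+00]
b orange n 162 rows 131 184 cols 206 233 z90 [0.1606 0.1871 0.2941]
```

move_arm([
  [-0.64,0,0,0,0,0,-0.07],
  [-0.64,0,0,0,0,0,-0.14],
  [-0.64,0,0,0,0,0,-0.14],
])

```text
time_s: 11.3
ee_pos: [0.4847, -0.174, 0.1797]
eef_rot: [-3.141, 0.002, 2.648]
force: [-1.1, -2.4, 6.6]
grip_width: 0.0167
grip_force: 5.4
```

```bash
python3 -c "
from h import *
go(.484,-.1738,.1790,75)
im=hgt('c')"
```

```text
t 11.3 pos [ 0.4847 -0.174   0.1797] rot [-1.7998e+02  9.0000e-02  1.5170e+02] F [-1.1 -2.4  6.6] M [-0.44   0.195 -0.08 ] w 0.0167 5.416315149050206
shift [ 0.013 -0.004  0.014] turn [1.000e-03 2.000e-03 1.339e+00]
c orange n 179 rows 130 184 cols 204 233 z90 [0.1602 0.1887 0.2953]
```

move_arm([
  [-0.64,0,0,0,0,0,-0.07],
  [-0.64,0,0,0,0,0,-0.14],
  [-0.64,0,0,0,0,0,-0.14],
])

```text
time_s: 11.65
ee_pos: [0.4847, -0.1739, 0.1795]
eef_rot: [-3.141, 0.001, 2.788]
force: [-1.2, -1.1, 4.3]
grip_width: 0.0173
grip_force: 4.0
```

```bash
python3 -c "
from h import *
go(.484,-.1738,.1790,75)
im=hgt('d')"
```

```text
t 11.65 pos [ 0.4847 -0.1739  0.1795] rot [-1.7998e+02  8.0000e-02  1.5973e+02] F [-1.2 -1.1  4.3] M [-0.32  -0.052 -0.085] w 0.0173 4.00936780963093
shift [ 0.014 -0.004  0.011] turn [1.000e-03 2.000e-03 1.479e+00]
d orange n 183 rows 130 184 cols 204 233 z90 [0.1609 0.1898 0.2969]
```

move_arm([
  [-0.64,0,0,0,0,0,-0.05],
  [-0.64,0,0,0,0,0,-0.1],
  [-0.64,0,0,0,0,0,-0.1],
])

```text
time_s: 12.0
ee_pos: [0.4845, -0.1736, 0.179]
eef_rot: [-3.141, 0.0, 2.887]
force: [0.9, -1.5, 1.8]
grip_width: 0.017
grip_force: 2.1
```

```bash
python3 -c "
from h import *
go(.484,-.1738,.1790,75)
im=hgt('e')"
```

```text
t 12.0 pos [ 0.4845 -0.1736  0.179 ] rot [-1.7999e+02  2.0000e-02  1.6539e+02] F [ 0.9 -1.5  1.8] M [-0.276 -0.22   0.039] w 0.017 2.0948718523140997
shift [ 0.009 -0.006 -0.001] turn [0.    0.    1.578]
e orange n 182 rows 129 184 cols 204 233 z90 [0.1606 0.1909 0.2961]
```

move_arm([
  [-0.5,0,0,0,0,0,0],
  [-0.5,0,0,0,0,0,0],
  [-0.5,0,0,0,0,0,0],
])

```text
time_s: 12.35
ee_pos: [0.4843, -0.1734, 0.1787]
eef_rot: [3.141, -0.001, 2.887]
force: [0.1, -0.7, -0.3]
grip_width: 0.0237
grip_force: 0.4
```

```bash
python3 -c "
from h import *
go(.484,-.1738,.1790,75)
im=hgt('f'); cv2.imwrite('pics/s4.png',cv2.resize(im[130:210,180:270,::-1],(630,560),interpolation=cv2.INTER_CUBIC))"
```

```text
t 12.35 pos [ 0.4843 -0.1734  0.1787] rot [ 1.7999e+02 -3.0000e-02  1.6541e+02] F [ 0.1 -0.7 -0.3] M [-0.115 -0.148  0.014] w 0.0237 0.38520654845342506
shift [ 0.004 -0.009 -0.006] turn [-0.000e+00 -1.000e-03  1.578e+00]
f orange n 260 rows 129 184 cols 203 232 z90 [0.1547 0.1837 0.2959]
```

View pics/s4.png

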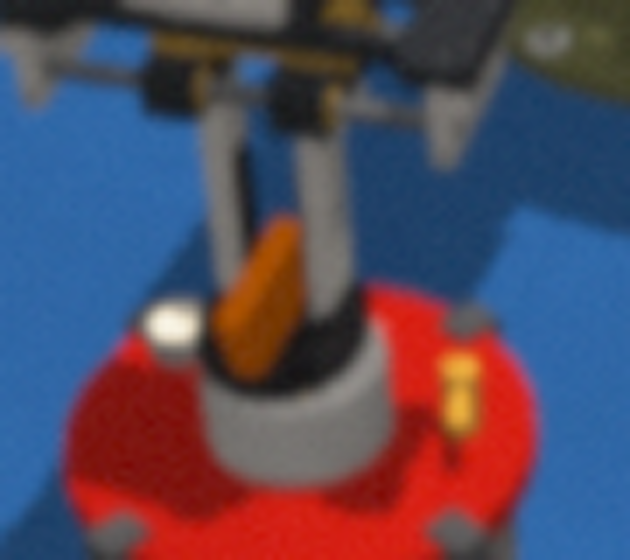

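The cap has dropped into the start: its disc now sits at the neck rim, around crop (295,360). I'll align the fingers with the handle, lower and grip lightly.

move_arm([
  [-0.5,0,0,0.06,0,0,0.08],
  [-0.5,0,0,0.12,0,0,0.17],
  [-0.5,0,0,0.17,0,0,0.17],
  [-0.5,0,0,0.17,0,0,0.17],
  [-1,0,0,0.17,0,0,0.17],
  [-1,0,0,0.17,0,0,0.17],
  [-1,0,0,0.17,0,0,0.17],
  [-1,0,0,0.17,0,0,0.17],
], grip_force=10)

```text
time_s: 13.2
ee_pos: [0.4844, -0.1735, 0.1704]
eef_rot: [-3.142, -0.0, 2.718]
force: [-0.5, -0.2, -1.0]
grip_width: 0.0138
grip_force: 10.0
```

```bash
python3 -c "
from h import *
go(.484,-.1738,.1790,75)"
```

```text
t 13.2 pos [ 0.4844 -0.1735  0.1704] rot [-1.8000e+02 -1.0000e-02  1.5573e+02] F [-0.5 -0.2 -1. ] M [-0.109 -0.003  0.03 ] w 0.0138 9.999945312738419
shift [ 0.004 -0.008 -0.172] turn [-0.    -0.     1.409]
```

Gripped square. Now clockwise, following the thread down.

move_arm([
  [-1,0,0,0.005,0,0,0.06],
  [-1,0,0,0.01,0,0,0.12],
  [-1,0,0,0.018,0,0,0.18],
  [-1,0,0,0.018,0,0,0.18],
])

```text
time_s: 13.6
ee_pos: [0.4845, -0.1735, 0.1696]
eef_rot: [3.141, 0.0, 2.537]
force: [-0.4, 0.4, 0.0]
grip_width: 0.0136
grip_force: 10.0
```

```bash
python3 -c "
from h import *
go(.484,-.1738,.1790,75)"
```

```text
t 13.6 pos [ 0.4845 -0.1735  0.1696] rot [1.7999e+02 1.0000e-02 1.4536e+02] F [-0.4  0.4  0. ] M [ 0.011 -0.223 -0.006] w 0.0136 10.000750869512558
shift [ 0.004 -0.011 -0.188] turn [ 0.    -0.     1.228]
```

move_arm([
  [-1,0,0,0.006,0,0,0.06],
  [-1,0,0,0.012,0,0,0.12],
  [-1,0,0,0.019,0,0,0.18],
  [-1,0,0,0.025,0,0,0.24],
  [-1,0,0,0.025,0,0,0.24],
])

```text
time_s: 14.1
ee_pos: [0.4843, -0.1735, 0.1682]
eef_rot: [-3.141, -0.0, 2.298]
force: [-1.6, -1.8, -2.0]
grip_width: 0.014
grip_force: 10.0
```

```bash
python3 -c "
from h import *
go(.484,-.1738,.1790,75)"
```

```text
t 14.1 pos [ 0.4843 -0.1735  0.1682] rot [-1.7999e+02 -1.0000e-02  1.3169e+02] F [-1.6 -1.8 -2. ] M [-0.231 -0.063 -0.036] w 0.014 10.000147372484207
shift [ 0.001 -0.008 -0.216] turn [-0.    -0.     0.989]
```

move_arm([
  [-1,0,0,0.006,0,0,0.06],
  [-1,0,0,0.012,0,0,0.12],
  [-1,0,0,0.019,0,0,0.18],
  [-1,0,0,0.025,0,0,0.24],
  [-1,0,0,0.025,0,0,0.24],
])

```text
time_s: 14.6
ee_pos: [0.4842, -0.1736, 0.1669]
eef_rot: [-3.141, -0.0, 2.06]
force: [-1.5, -1.5, -0.2]
grip_width: 0.0138
grip_force: 10.0
```

```bash
python3 -c "
from h import *
go(.484,-.1738,.1790,75)"
```

```text
t 14.6 pos [ 0.4842 -0.1736  0.1669] rot [-1.7997e+02 -1.0000e-02  1.1800e+02] F [-1.5 -1.5 -0.2] M [-0.367  0.144 -0.008] w 0.0138 10.000833570957184
shift [-0.001 -0.006 -0.243] turn [-0.001  0.     0.751]
```

move_arm([
  [-1,0,0,0.006,0,0,0.06],
  [-1,0,0,0.012,0,0,0.12],
  [-1,0,0,0.018,0,0,0.17],
  [-1,0,0,0.018,0,0,0.17],
])

```text
time_s: 15.0
ee_pos: [0.4839, -0.174, 0.166]
eef_rot: [-3.14, 0.0, 1.89]
force: [-3.0, -4.5, -1.5]
grip_width: 0.0141
grip_force: 10.0
```

```bash
python3 -c "
from h import *
go(.484,-.1738,.1790,75)"
```

```text
t 15.0 pos [ 0.4839 -0.174   0.166 ] rot [-1.7991e+02  2.0000e-02  1.0830e+02] F [-3.  -4.5 -1.5] M [-0.936  0.712  0.039] w 0.0141 10.022051632404327
shift [ 0.002  0.002 -0.261] turn [-0.001  0.001  0.581]
```

Turned 47° freely. Approaching the end in smaller steps.

move_arm([
  [-1,0,0,0.006,0,0,0.05],
  [-1,0,0,0.01,0,0,0.1],
  [-1,0,0,0.01,0,0,0.1],
])

```text
time_s: 15.3
ee_pos: [0.4842, -0.1742, 0.1659]
eef_rot: [-3.141, 0.001, 1.79]
force: [-4.2, -4.6, 1.9]
grip_width: 0.0152
grip_force: 10.6
```

```bash
python3 -c "
from h import *
go(.484,-.1738,.1790,75)"
```

```text
t 15.3 pos [ 0.4842 -0.1742  0.1659] rot [-1.7995e+02  7.0000e-02  1.0258e+02] F [-4.2 -4.6  1.9] M [-0.962  0.849  0.248] w 0.0152 10.59603039873764
shift [ 0.008 -0.002 -0.262] turn [-0.     0.001  0.481]
```

It came up firm (0.25 N m, and the handle is twisting in the pads), so I'm stopping. Relieve, let go and check the height.

move_arm([
  [-1,0,0,0,0,0,-0.06],
  [-0.4,0,0,0,0,0,-0.06],
  [0,0,0,0,0,0,-0.06],
  [0,0,0,0,0,0,-0.06],
  [0,0,0,-0.5,0,0,-0.06],
  [0,0,0,-1.5,0,0,-0.06],
  [0,0,0,-2.4,0,0,-0.06],
  [0,0,0,-2.4,0,0,-0.06],
])

```text
time_s: 16.1
ee_pos: [0.4859, -0.174, 0.2916]
eef_rot: [3.134, 0.006, 1.848]
force: [-0.2, -0.6, -0.3]
grip_width: 0.047
grip_force: 0.0
```

```bash
python3 - <<'E'
from h import *
go(.484,-.1738,.1790,75)
im=hgt('h')
im,d=ctrl.camera("scene"); K,R,t=par("scene"); rv=cv2.Rodrigues(R)[0]
a=np.linspace(0,2*np.pi,90); s=9
big=cv2.resize(im[140:200,190:255,::-1],None,fx=s,fy=s,interpolation=cv2.INTER_CUBIC); two=[big]
def bar(im,g,yaw,col):
    L=np.array([[28,7],[28,-7],[-28,-7],[-28,7]])/1000; c,sn=np.cos(yaw),np.sin(yaw)
    p=np.c_[.484+L[:,0]*c-L[:,1]*sn,-.1735+L[:,0]*sn+L[:,1]*c,0*L[:,0]+.138+g+.011]
    q=cv2.projectPoints(p,rv,t,K,None)[0].reshape(-1,2); cv2.polylines(im,[((q-[190,140]+.5)*s).astype(np.int32)],True,col,1)
bar(big,.0285,np.radians(105),(0,255,0)); bar(big,.0335,np.radians(105),(255,255,0))
cv2.imwrite("pics/s5.png",big)
hsv=cv2.cvtColor(im,cv2.COLOR_RGB2HSV)
for w in ("scene","top"):
    if w=="top": im,d=ctrl.camera("top"); hsv=cv2.cvtColor(im,cv2.COLOR_RGB2HSV)
    P=cloud(w,d); near=np.hypot(P[...,0]-.485,P[...,1]+.174)<.034
    o=near&(hsv[...,0]<22)&(hsv[...,1]>140)&(hsv[...,2]>90)&(P[...,2]>.14)&(P[...,2]<.22)
    if o.sum()>5: print(w,o.sum(),np.percentile(P[o][:,2],[50,75,90,97]),cv2.minAreaRect((P[o][:,:2]*1000).astype(np.float32)))
E
```

```text
t 16.1 pos [ 0.4859 -0.174   0.2916] rot [179.57   0.34 105.88] F [-0.2 -0.6 -0.3] M [-0.025 -0.059  0.062] w 0.047 0.0
shift [ 0.027 -0.052  2.252] turn [0.009 0.004 0.539]
h orange n 266 rows 94 181 cols 211 234 z90 [0.1459 0.1653 0.1789]
scene 242 [0.16723262 0.17558321 0.1782422  0.17923503] ((485.6460266113281, -171.12782287597656), (19.611759185791016, 60.72929382324219), 19.12602996826172)
```

View pics/s5.png

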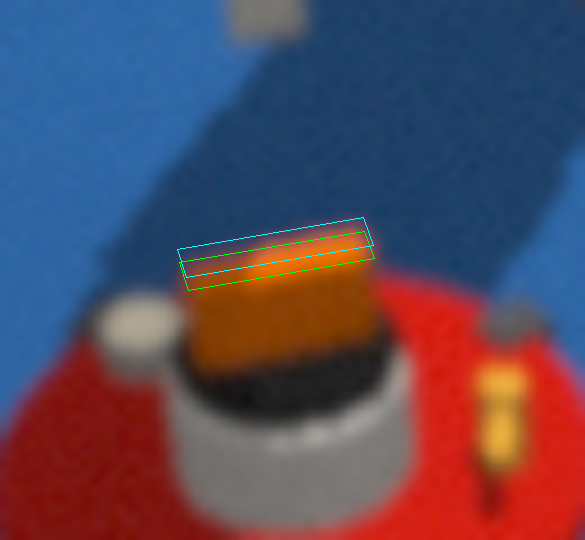

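The handle top lies on the green "home" outline, not the cyan one 5 mm higher. One numerical cross-check of the height against the tray reference taken with the same camera.

```bash
python3 - <<'E'
from h import *
def pct(im,d,x,y,lo,hi):
    hsv=cv2.cvtColor(im,cv2.COLOR_RGB2HSV); P=cloud("scene",d)
    o=(np.hypot(P[...,0]-x,P[...,1]-y)<.034)&(hsv[...,0]<22)&(hsv[...,1]>140)&(hsv[...,2]>90)&(P[...,2]>lo)&(P[...,2]<hi)
    v,u=np.nonzero(o); return o.sum(),np.percentile(P[o][:,2],[75,90,97]).round(4)
print("tray, true top .0715",pct(np.load("scene0i.npy"),np.load("scene0.npy"),.513,.164,.04,.11))
im,d=ctrl.camera("scene"); print("now, home top = .1775",pct(im,d,.485,-.174,.145,.22))
P0=cloud("scene",np.load("scene0.npy")); n=np.hypot(P0[...,0]-.484,P0[...,1]+.174)<.032
z=P0[n&(P0[...,2]>.12)][:,2]; print("neck face",np.percentile(z,[50,75,90,97]).round(4))
o=ctrl.get_obs(); print(o["time_s"],o["ee_pos"])
E
```

```text
tray, true top .0715 (np.int64(185), array([0.0699, 0.0721, 0.0735]))
now, home top = .1775 (np.int64(240), array([0.1759, 0.1779, 0.1788]))
neck face [0.1368 0.1385 0.1394 0.1401]
16.3 [ 0.48407003 -0.17329476  0.28424486]
```

```bash
python3 -c "
from station import ctrl
print(ctrl.hand_in())"
```

```text
the job is handed in; nothing more can be done
None
```

The small tray cap is screwed into the pot's neck to the firm end of its thread and released; my measurements put it within about 1 mm of fully home, and the job is handed in (no verdict was returned).

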